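# Move the lens on the optical bench when its lock may be on

## Task

Slide the lens carriage (blue grip tab) along the optical bench until it stands level with the yellow index clip, and let go. It may be locked: nobody can tell from outside which of the two positions of the red lock slide is the locked one, so find out by trying the carriage, without forcing it, and if it is stuck move the red slide over to its other position. Leave the filter carriage with the green tab where it is.

Things in the scene. Friction and masses are not known exactly. Their poses are not given: they have to be found in the camera images.
- bench: Optical bench fixed on the table, level, turned a little (sizes in mm) aluminium rail 660 long, 60 wide, top at 34; black lamp (red light) and grey lock housing (130 by 90, top at 55) at its +y end, white screen at its -y end. Origin at table height under the rail's centre line; y along the rail from screen to lamp; x across it, away from the side with the grip tabs and lock.
- lens_grip (a point): Centre of the top of the lens carriage's upright blue tab (mm): 16 along bench y, 30 along x, 50 tall above the foot plate (50 along y), top at 102. Lens disc, 76 across, top at 139, centred 95 from the tab in bench +x. Starts 120 short of the lock slide in y; slides only to bench -y, up to 200, friction 2.5 N, stays where left. If locked it stops dead after 4 mm of play.
- lock_grip (a point): Centre of the top of the red lock slide: upright block (mm), 16 along bench y, 24 along x, 45 tall, top at 100. Slides along bench x, 24, friction 2.5 N: this point at bench x -0.105 m (the start) or -0.081 m. One end locks the lens, the other frees it, which is which is random and unseen. Before moving it, push the lens carriage back to its start.
- index (a point): Top of the pointer of the yellow index clip, 83 mm above the table, on the far edge of the rail (bench x = +0.05 m), its block 12 mm along the rail, clear of the carriages. Its axes are parallel to the bench's. It stands 80 to 190 mm from the start of the lens carriage. The lens is in place when the centre of its blue tab has the same bench y as this point.
- filter_grip (a point): Centre of the top of the green tab of the other carriage (green filter disc), same shape and sizes as the lens carriage, nearer the screen, slides freely, not to be moved. Its tab stays at least 80 mm beyond the index in bench -y.

How it is judged:
At the end, for the whole second after the job is handed in: The blue tab of the lens carriage is level with the yellow index clip along the rail to within 12 mm, and the green-tabbed filter carriage is within 15 mm of where it started (y of lens_grip in the frame of index between -0.012 and 0.012 m and distance of filter_grip from where it was at the start of the episode below 0.015 m); the robot touches nothing.
It fails at once if the filter carriage is moved by more than 15 mm (distance of filter_grip from where it was at the start of the episode above 0.015 m).
It also fails if it takes over 48 s, if anything falls off the work surface, if the arm or the gripper's body presses on something with over 40 N, if the wrist force passes 120 N, or if a joint passes its speed limit or range.

## Robot

A 6-joint arm with a two-finger parallel gripper is mounted at the origin on the work surface. World frame = base frame: x ahead of the robot, y to its left, z up, the work surface at z = 0. Lengths are in m, angles in rad, forces in N, time in s.
With the tool pointing down it reaches from about 0.4 to 0.825 m from the base axis. Payload 7 kg.
Tool frame: the origin (TCP) lies midway between the tips of the shut fingers; the grasp point (between the pads) lies 19 mm behind it; z points along the fingers, y is the line along which they close (so a half turn about z gives the same grasp; the last joint's range is limited). The gripper opens to 88 mm and grips with 3 to 60 N. Pads are 19 mm wide; open, the fingers measure 130 mm over their backs; the gripper's body (78 mm by 193 mm) begins 47 mm behind the grasp point.
Start: joints at [1.413, 0.359, 0.012, 0, -1.224, -0.288], TCP at [0.291, 0.609, 0.227] pointing down, gripper open.
Joint ranges: [-3.07, 3.07], [-1.43, 2.12], [-1.02, 1.25], [-3.03, 1.67], [-3.05, -0], [-3.03, 3.03]. Speed limits (rad/s): [2.39, 2.39, 3.01, 3.14, 3.14, 3.14].

## Interface

Orientations are given as a unit quaternion [w, x, y, z].
In Python, from bench import arm gives the robot as it stands. The module is installed in compiled form; this text tells all that it offers.
- The arm moves only by the tool step_arm, never from a script. Its argument "steps" is a list of rows, each a list of 5 numbers: the finger opening in mm, from 0 to 87.6, then the shift along the world's x, y, z in mm, then the turn about the world's z in rad. In form: [[jaw, x, y, z, yaw], ...]. A call has 1 to 12 rows; each row shifts and turns the commanded pose from where the row before left it; what a row does not reach is not made up. A row lasts 1/10 s, in which the tool goes at most 50 mm and 8.59 degrees, less where a joint would pass 70% of its speed; a pose out of reach is approached as far as the arm can. A call with a gripper value outside its range is refused whole. The fingers move at their own pace and stop on an object; "squeeze" is the grip in N (left out, the last holds). Time passes only in rows, so rows that do not move let the fingers close. It gives the time, the measured TCP pose, the force, the opening and the grip force at its end, in the units of the state.
- arm.sense(): the state, without advancing time (a new reading comes with each control period).
- arm.grab_frame(name): name is "scene" or "side" or "wrist"; returns (picture, depth): 480x640x3 uint8, red, green, blue; 480x640 float32, m along the optical axis (not along the pixel's ray), 0 where there is no reading.
- arm.camera_params(name): a dict with "intrinsics" (3x3 intrinsics, pixels), "T" (4x4, takes a point from camera to world coordinates); the wrist camera has in their place "hand_eye" (4x4, takes a point from camera to tool coordinates, whose origin is the TCP and whose axes are the flange's). Camera axes: x right, y up, looking along -z (the intrinsics and any distortion apply to the point x, -y, -z); pixel columns grow to the right and rows downward; lengths in m; the calibration is good to about 2 mm. A picture is of the moment at which its call begins: read the wrist's pose just before it. camera_params takes no time and is no camera call.
- arm.hand_in(): hands the job in; it is judged then, once.
The state is a dict: "time_s": time; "joint_positions": joint angles; "joint_vel": joint speeds; "effort": joint torques, N m; "position": TCP position; "tcp_rot": TCP orientation; "force": force on the tool from outside, world axes, zero at the start; "moment": the same for the moment, N m; "gripper_width": finger opening in m; "finger_force": force on a finger pad.
Only numpy, scipy, OpenCV 4.12 (cv2) and the standard library are available. Lean on these libraries where they do the work, as an engineer would, in place of code of your own. Each camera call takes 0.05 s, during which the arm holds its last target. There are 200 camera calls.

## Working session

There is one attempt and no reset: what is moved stays moved. The work goes in short steps, Python scripts to look and compute and a tool call to move; the robot and the scene stay as the last step left them, time stands still between calls to the robot, and variables do not carry over. Pictures are saved under pics/ and viewed, at most 10 in all, crops included, and the job is handed in when it is done.

Besides the shell and the picture viewer there is one more tool, called after "Request:" by a JSON object that holds its "name" and its "arguments". step_arm: Moves the arm, as the interface text tells. Its arguments: {"type":"object","properties":{"steps":{"type":"array"},"squeeze":{"type":"number"}},"required":["steps"]}

```bash
mkdir -p pics; python3 - <<'E'
from bench import arm
import numpy as np,cv2
s=arm.sense();print(s['time_s'],s['position'],s['tcp_rot'],s['gripper_width'])
for n in ['scene','side']:
    im,d=arm.grab_frame(n);np.savez(''+n,im=im,d=d)
    cv2.imwrite(f'pics/{n}0.png',im[:,:,::-1]);p=arm.camera_params(n);print(p)
print(arm.camera_params('wrist'))
E
```

```text
0.0 [0.29084317 0.6085976  0.22561596] [ 8.15756095e-04  9.75250031e-01 -2.21103362e-01 -1.17372874e-04] 0.08770665389864926
{'intrinsics': array([[503.09107666,   0.        , 320.66553712],
       [  0.        , 503.09107666, 233.01440232],
       [  0.        ,   0.        ,   1.        ]]), 'T': array([[ 0.65294716, -0.37573425,  0.657635  ,  1.05556424],
       [ 0.7571098 ,  0.34796623, -0.55290528, -0.38588292],
       [-0.02108932,  0.85891983,  0.51167564,  0.46265469],
       [ 0.        ,  0.        ,  0.        ,  1.        ]])}
{'intrinsics': array([[455.10232468,   0.        , 319.62440109],
       [  0.        , 455.10232468, 249.19165596],
       [  0.        ,   0.        ,   1.        ]]), 'T': array([[-0.94109041,  0.20135676, -0.27166945,  0.38036785],
       [-0.33797051, -0.53353519,  0.7753168 ,  0.59213781],
       [ 0.01117007,  0.82145947,  0.5701575 ,  0.51681867],
       [ 0.        ,  0.        ,  0.        ,  1.        ]])}
{'intrinsics': array([[367.84675658,   0.        , 324.00638945],
       [  0.        , 367.84675658, 243.94042628],
       [  0.        ,   0.        ,   1.        ]]), 'hand_eye': array([[ 7.08549146e-04,  9.54974312e-01,  2.96687650e-01,
         8.06623199e-02],
       [ 9.99999705e-01, -5.88675998e-04, -4.93375711e-04,
        -2.92056006e-04],
       [-2.96508231e-04,  2.96687913e-01, -9.54974447e-01,
        -1.57744872e-01],
       [ 0.00000000e+00,  0.00000000e+00,  0.00000000e+00,
         1.00000000e+00]])}
```

View pics/scene0.png

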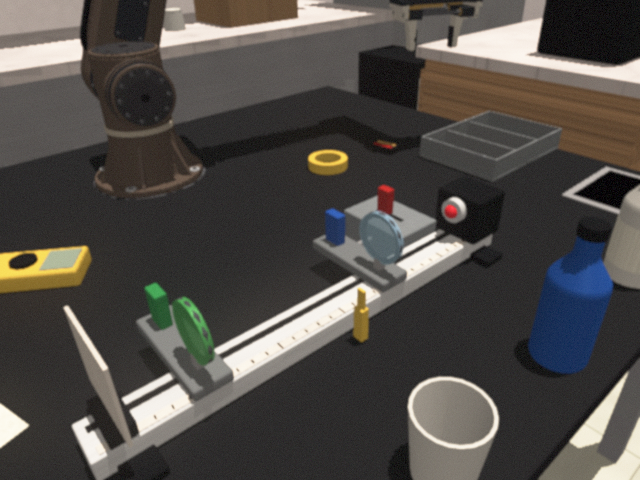

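View pics/side0.png

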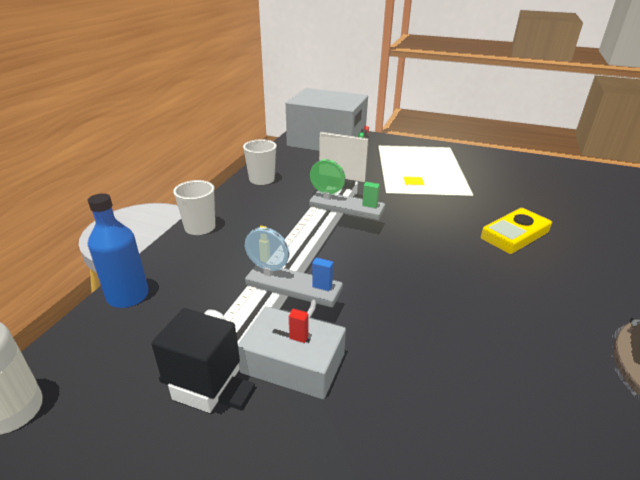

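The scene view shows the blue tab at (335,227), red slide at (386,200), green tab at (158,305) and index pointer at (362,292). The side view shows blue (322,275), red (299,325) and green (371,195), with the index hidden behind the lens.

```bash
cat > h.py <<'E'
import numpy as np,cv2
from bench import arm
def world(n,d,mask,T=None):
    p=arm.camera_params(n);K=p['intrinsics'];T=p['T'] if T is None else T
    v,u=np.nonzero(mask&(d>0));z=d[v,u]
    c=np.stack([(u-K[0,2])*z/K[0,0],-(v-K[1,2])*z/K[1,1],-z],1)
    return c@T[:3,:3].T+T[:3,3]
H={'blue':(105,125),'red':(0,6),'green':(50,75),'yellow':(18,32)}
def mask(im,c,box):
    h=cv2.cvtColor(im,cv2.COLOR_RGB2HSV);a,b=H[c]
    m=(h[...,0]>=a)&(h[...,0]<=b)&(h[...,1]>150)&(h[...,2]>50)
    r=np.zeros_like(m);x0,y0,x1,y1=box;r[y0:y1,x0:x1]=1
    return m&r
E
python3 - <<'E'
from h import *
B={'scene':dict(blue=(320,205,350,250),red=(372,180,400,218),green=(140,280,172,335),yellow=(345,280,378,345)),
'side':dict(blue=(308,255,338,295),red=(285,305,312,345),green=(360,178,382,210))}
for n in B:
    f=np.load(n+'.npz')
    for c,b in B[n].items():
        P=world(n,f['d'],mask(f['im'],c,b));zt=np.percentile(P[:,2],97)
        Q=P[P[:,2]>zt-(.006 if c!='yellow' else .02)]
        print(n,c,len(P),'ztop',zt.round(4),'mean',Q.mean(0).round(4),'mid',((np.percentile(Q,3,0)+np.percentile(Q,97,0))/2).round(4), len(Q))
E
```

```text
scene blue 383 ztop 0.103 mean [0.5647 0.0545 0.1012] mid [0.5634 0.0557 0.1004] 136
scene red 337 ztop 0.1013 mean [0.5567 0.1744 0.0994] mid [0.5556 0.1756 0.0987] 100
scene green 7 ztop 0.1012 mean [ 0.5598 -0.2284  0.1011] mid [ 0.5598 -0.2284  0.1011] 2
scene yellow 523 ztop 0.0815 mean [ 0.7077 -0.0304  0.0736] mid [ 0.7075 -0.0303  0.073 ] 81
side blue 515 ztop 0.1014 mean [0.5622 0.06   0.0999] mid [0.5624 0.0586 0.0989] 158
side red 542 ztop 0.1003 mean [0.5539 0.1797 0.0987] mid [0.5541 0.1784 0.0978] 177Traceback (most recent call last):
  File "<stdin>", line 7, in <module>
    return _quantile_unchecked(
        a, q, axis, out, overwrite_input, method, keepdims, weights)
    return _ureduce(a,
                    func=_quantile_ureduce_func,
    ...<5 lines>...
                    overwrite_input=overwrite_input,
                    method=method)
    r = func(a, **kwargs)
    result = _quantile(arr,
                       quantiles=q,
    ...<2 lines>...
                       out=out,
                       weights=wgt)
    slices_having_nans = np.isnan(arr[-1, ...])
                                  ~~~^^^^^^^^^
IndexError: index -1 is out of bounds for axis 0 with size 0
```

```bash
python3 - <<'E'
from h import *
H['green']=(35,95)
for n,b in dict(scene=(140,275,175,335),side=(362,175,384,212)).items():
    f=np.load(n+'.npz')
    h=cv2.cvtColor(f['im'],cv2.COLOR_RGB2HSV);print(h[305,158],h[195,371])
    r=np.zeros(h.shape[:2],bool);r[b[1]:b[3],b[0]:b[2]]=1
    m=r&(h[...,0]>45)&(h[...,0]<85)&(h[...,1]>110)
    P=world(n,f['d'],m);zt=np.percentile(P[:,2],97);Q=P[P[:,2]>zt-.006]
    print(n,len(P),zt.round(4),Q.mean(0).round(4),((np.percentile(Q,3,0)+np.percentile(Q,97,0))/2).round(4))
f=np.load('scene.npz')  # rail: white-ish low saturation at z~34mm
h=cv2.cvtColor(f['im'],cv2.COLOR_RGB2HSV)
P=world('scene',f['d'],(h[...,1]<60)&(h[...,2]>130))
Q=P[(abs(P[:,2]-.034)<.005)&(P[:,0]>.5)&(P[:,0]<.8)&(P[:,1]>-.4)&(P[:,1]<.3)]
r=cv2.minAreaRect((Q[:,:2]*1000).astype(np.float32));print(len(Q),r)
l=cv2.fitLine(Q[:,:2].astype(np.float32),cv2.DIST_HUBER,0,.01,.01).ravel();print(l,np.degrees(np.arctan2(l[1],l[0])))
E
```

```text
[ 64 126  89] [60  5 48]
scene 747 0.1024 [ 0.5625 -0.2292  0.1013] [ 0.5595 -0.2285  0.1   ]
[120   3  77] [ 64 110 153]
side 204 0.1013 [ 0.5591 -0.2257  0.1001] [ 0.5588 -0.2274  0.0999]
9715 ((625.6717529296875, -67.2569580078125), (592.5149536132812, 122.99983978271484), 89.2305908203125)
[ 0.01081835  0.99994147  0.6637474  -0.1052315 ] 89.380135
```

Request:
{"name": "step_arm", "arguments": {"steps": [[87,22,-44,-2,0.036],[87,22,-44,-2,0.036],[87,22,-44,-2,0.036],[87,22,-44,-2,0.036],[87,22,-44,-2,0.036],[87,22,-44,-2,0.036],[87,22,-44,-2,0.036],[87,22,-44,-2,0.036],[87,22,-44,-2,0.036],[87,22,-44,-2,0.036],[87,22,-44,-2,0.036],[87,22,-44,-2,0.036]], "squeeze": 20}}

```text
time_s: 1.3
position: [0.5555, 0.0791, 0.2024]
tcp_rot: [-0.0, 1.0, -0.006, -0.0]
force: [0.7, 0.9, -0.1]
gripper_width: 0.0869
finger_force: 0.0
```

Request:
{"name": "step_arm", "arguments": {"steps": [[87,8,-22,0,0],[87,0,0,-40,0],[87,0,0,-40,0],[87,0,0,-30,0],[87,0,0,-15,0],[87,0,0,0,0]]}}

```text
time_s: 1.9
position: [0.5611, 0.0582, 0.0748]
tcp_rot: [0.001, 1.0, -0.007, -0.003]
force: [-0.0, -0.1, 1.1]
gripper_width: 0.0866
finger_force: 0.0
```

```bash
python3 - <<'E'
from h import *
im,d=arm.grab_frame('scene');cv2.imwrite('pics/s1.png',im[120:360,180:500,::-1].repeat(2,0).repeat(2,1)[:, :]);print(arm.sense()['position'])
E
```

```text
[0.56232411 0.05859412 0.07654367]
```

View pics/s1.png

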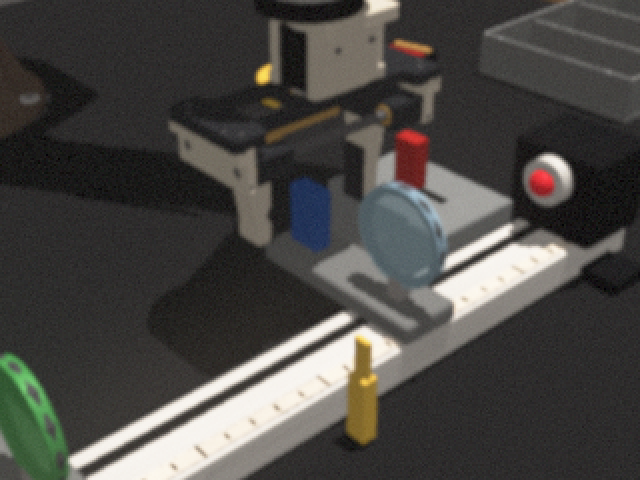

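The crop shows the fingers straddling the blue tab at crop (310,213), clear of the red slide at (410,158). I close the fingers next.

Request:
{"name": "step_arm", "arguments": {"steps": [[40,0,0,0,0],[10,0,0,0,0],[10,0,0,0,0],[10,0,0,0,0],[10,0,0,0,0],[10,0,0,0,0]]}}

```text
time_s: 2.55
position: [0.5631, 0.059, 0.0778]
tcp_rot: [-0.0, 1.0, -0.007, 0.0]
force: [-0.8, 0.1, -0.5]
gripper_width: 0.0445
finger_force: 0.0
```

Request:
{"name": "step_arm", "arguments": {"steps": [[10,0,0,0,0],[10,0,0,0,0],[10,0,0,0,0],[10,0,0,0,0],[10,0,0,0,0],[10,0,0,0,0]]}}

```text
time_s: 3.15
position: [0.563, 0.0577, 0.0775]
tcp_rot: [0.001, 1.0, -0.007, -0.0]
force: [0.8, -7.4, -0.7]
gripper_width: 0.0161
finger_force: 20.0
```

Request:
{"name": "step_arm", "arguments": {"steps": [[10,0,-2,0,0],[10,0,-2,0,0],[10,0,-2,0,0],[10,0,-2,0,0]]}}

```text
time_s: 3.55
position: [0.5631, 0.0547, 0.0775]
tcp_rot: [-0.003, 1.0, -0.007, 0.001]
force: [-9.2, 28.3, 2.5]
gripper_width: 0.0158
finger_force: 20.0
```

The tab moved only about 3 mm and the force rose to 28 N, so the carriage is locked. I push it back to its start.

Request:
{"name": "step_arm", "arguments": {"steps": [[10,0,3,0,0],[10,0,3,0,0],[10,0,2,0,0],[10,0,0,0,0]]}}

```text
time_s: 3.95
position: [0.5629, 0.0577, 0.0775]
tcp_rot: [0.001, 1.0, -0.007, -0.0]
force: [1.9, -7.0, 0.0]
gripper_width: 0.016
finger_force: 20.0
```

Request:
{"name": "step_arm", "arguments": {"steps": [[60,0,0,0,0],[60,0,0,0,0],[60,0,0,0,0],[60,0,0,0,0],[60,0,0,40,0],[60,0,0,30,0],[60,-4,40,0,0],[60,-4,40,0,0],[60,0,40,0,0],[60,0,0,-40,0],[60,0,0,-30,0],[60,0,0,0,0]]}}

```text
time_s: 5.15
position: [0.5522, 0.1779, 0.0737]
tcp_rot: [0.002, 1.0, -0.007, -0.003]
force: [-0.2, -1.0, -0.3]
gripper_width: 0.06
finger_force: 0.0
```

```bash
python3 - <<'E'
from h import *
im,d=arm.grab_frame('side');cv2.imwrite('pics/s2.png',im[200:440,140:460,::-1].repeat(2,0).repeat(2,1))
E
```

```text
(no output)
```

View pics/s2.png

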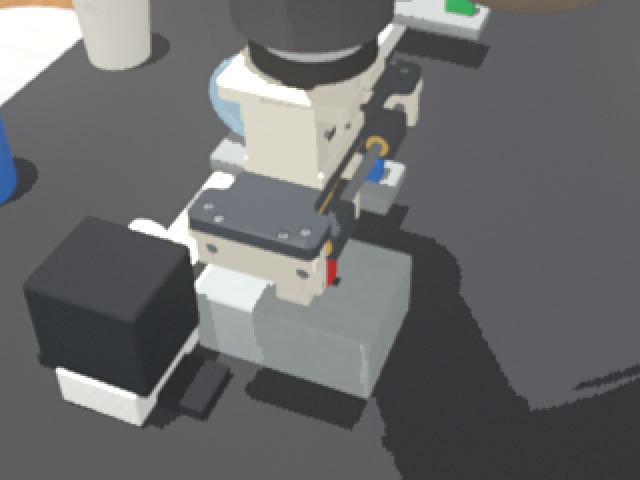

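The crop shows the gripper around the red slide, visible at crop (332,270) beside the near finger. The lamp at (115,305) is clear. I close and then move along bench +x.

Request:
{"name": "step_arm", "arguments": {"steps": [[10,0,0,0,0],[10,0,0,0,0],[10,0,0,0,0],[10,0,0,0,0],[10,0,0,0,0],[10,0,0,0,0],[10,0,0,0,0],[10,0,0,0,0],[10,0,0,0,0]]}}

```text
time_s: 6.1
position: [0.5551, 0.1779, 0.0779]
tcp_rot: [0.001, 1.0, -0.007, -0.0]
force: [0.4, -4.4, 3.0]
gripper_width: 0.0159
finger_force: 20.0
```

Request:
{"name": "step_arm", "arguments": {"steps": [[10,4,0,0,0],[10,4,0,0,0],[10,4,0,0,0],[10,4,0,0,0],[10,4,0,0,0],[10,3,0,0,0],[10,2,0,0,0],[10,1,0,0,0],[10,0,0,0,0]]}}

```text
time_s: 7.0
position: [0.5792, 0.1775, 0.0778]
tcp_rot: [0.001, 1.0, -0.007, -0.002]
force: [-8.1, -5.1, 11.2]
gripper_width: 0.0158
finger_force: 20.0
```

The slide travelled 24 mm and reached its end stop. I go back to the lens.

Request:
{"name": "step_arm", "arguments": {"steps": [[60,0,0,0,0],[60,0,0,0,0],[60,0,0,0,0],[60,0,0,0,0],[60,0,0,40,0],[60,0,0,30,0],[60,-8,-40,0,0],[60,-8,-40,0,0],[60,-2,-39,0,0],[60,0,0,-40,0],[60,0,0,-30,0],[60,0,0,0,0]]}}

```text
time_s: 8.2
position: [0.5603, 0.0586, 0.074]
tcp_rot: [0.001, 1.0, -0.008, -0.003]
force: [-0.2, 0.5, -0.4]
gripper_width: 0.0598
finger_force: 0.0
```

Request:
{"name": "step_arm", "arguments": {"steps": [[10,0,0,0,0],[10,0,0,0,0],[10,0,0,0,0],[10,0,0,0,0],[10,0,0,0,0],[10,0,0,0,0],[10,0,0,0,0],[10,0,0,0,0],[10,0,0,0,0]]}}

```text
time_s: 9.1
position: [0.5631, 0.0578, 0.078]
tcp_rot: [0.001, 1.0, -0.007, -0.0]
force: [3.4, -12.3, 2.4]
gripper_width: 0.0156
finger_force: 20.0
```

Request:
{"name": "step_arm", "arguments": {"steps": [[10,0,-2,0,0],[10,0,-2,0,0],[10,0,-2,0,0],[10,0,-2,0,0]]}}

```text
time_s: 9.5
position: [0.5631, 0.0525, 0.0781]
tcp_rot: [-0.0, 1.0, -0.007, 0.0]
force: [-3.8, 2.7, 5.9]
gripper_width: 0.0156
finger_force: 20.0
```

Only 2.7 N against 5 mm of travel, so the carriage is free. I slide it to the index (world y about -0.028).

Request:
{"name": "step_arm", "arguments": {"steps": [[10,0,-8,0,0],[10,0,-10,0,0],[10,-0.5,-12,0,0],[10,0,-12,0,0],[10,-0.5,-12,0,0],[10,0,-12,0,0],[10,0,-8,0,0],[10,0,-4,0,0],[10,0,-2,0,0],[10,0,0,0,0],[10,0,0,0,0]]}}

```text
time_s: 10.6
position: [0.5618, -0.0284, 0.0781]
tcp_rot: [0.0, 1.0, -0.007, -0.0]
force: [-2.9, -0.6, 7.4]
gripper_width: 0.0161
finger_force: 20.0
```

Request:
{"name": "step_arm", "arguments": {"steps": [[60,0,0,0,0],[60,0,0,0,0],[60,0,0,0,0],[60,0,0,0,0],[60,0,0,40,0],[60,0,0,40,0],[60,0,0,40,0],[60,-40,0,20,0],[60,-40,0,0,0],[60,0,0,0,0]]}}

```text
time_s: 11.6
position: [0.4783, -0.0282, 0.2185]
tcp_rot: [-0.001, 1.0, -0.007, 0.0]
force: [1.3, 1.1, 0.8]
gripper_width: 0.0601
finger_force: 0.0
```

```bash
python3 - <<'E'
from h import *
im,d=arm.grab_frame('scene');im2,d2=arm.grab_frame('side')
cv2.imwrite('pics/s3.png',np.hstack([im[160:380,120:440,::-1],im2[160:380,160:480,::-1]]))
P=world('scene',d,mask(im,'yellow',(345,280,378,345)))
for lo,hi in ((.066,.09),(.03,.055)):
    Q=P[(P[:,2]>lo)&(P[:,2]<hi)];print('idx',len(Q),Q.mean(0).round(4),np.percentile(Q[:,1],[3,97]).round(4))
for n,i,dd in (('scene',im,d),('side',im2,d2)):
    P=world(n,dd,mask(i,'blue',(200,150,420,360)));P=P[abs(P[:,0]-.562)<.03];Q=P[P[:,2]>.095]
    print(n,len(Q),Q.mean(0).round(4),np.percentile(Q[:,1],[3,97]).round(4))
E
```

```text
idx 65 [ 0.7075 -0.0306  0.0756] [-0.0316 -0.0288]
idx 202 [ 0.7098 -0.0323  0.0432] [-0.0355 -0.025 ]
scene 186 [ 0.564  -0.0311  0.1004] [-0.0373 -0.0225]
side 132 [ 0.5611 -0.0255  0.0996] [-0.0344 -0.0195]
```

View pics/s3.png

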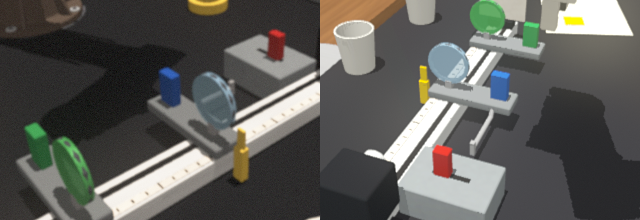

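The picture shows the lens plate in line with the yellow clip (left half, clip at (241,155)), the green carriage in place, and the gripper clear. The tab is level with the index to about 1 mm.

```bash
python3 -c "
from bench import arm
print(arm.hand_in())"
```

```text
the job is handed in; nothing more can be done
None
```

I handed the job in at about 12 s. The carriage was locked with the red slide at its start, so I moved the slide over. I then set the blue tab about 1 mm from the index by measurement and let go; the green carriage looked unmoved in the last picture. The hand-in reported no verdict.

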